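# Set the length stop against the plaster mould

### The job

On the tile jig, loosen the thumbscrew of the stop collar, slide the collar along its rod until the rubber pad on its arm bears with about 8 N against the end of the rectangular plaster mould's foot, and tighten the thumbscrew again so that the pad stays pressed there; then let go. Plaster chips easily, so never press it with more than 12 N, never drag the collar along while it is clamped, and do not push the stop against the round bat or disturb the dish, the knife and the cup.

Things in the scene. Friction and masses are not known exactly. Their poses are not given: they have to be found in the camera images.
- jig: Plywood jig fixed on the bench, 200 x 480 x 18 mm; origin at the centre of its underside, y along its length. A 16 mm steel rod runs parallel to jig y at jig x = +60 mm, 60 mm above the bench, between end brackets (tops 84 mm above the bench) at jig y = +-226 mm. Two plaster pieces lie fixed on the board, one by each end of the rod, either way round.
- collar (a joint): Position (m) of the stop collar along the guide rod, 0 at mid-length, growing towards jig +y; range -0.17 to 0.17. The collar is a dark steel ring, 40 mm across and 26 mm wide, weighing 0.25 kg; loose, it slides with about 1.5 N of friction; clamped, it holds against some tens of N.
- screw (a joint): Thumbscrew angle (rad): 0 is hard tight (end stop), grows as it is loosened, counter-clockwise seen from above, to an end stop at 1.7. It clamps the collar ever less up to 0.7 and not at all beyond; 1.1 is comfortably loose; tight again means below 0.25. It turns with about 0.15 to 0.2 N m and stays where it is left.
- screw_head (a point): Centre of the thumbscrew's steel head, on its upright axis right above the rod, 111 mm above the bench. The head is a paddle 38 mm long (own x), 12 mm thick (own y), 98 to 124 mm above the bench; grip it across the thickness. At screw 0 its length lies across the rod. Collar top 80 mm, boss 83 mm above the bench. The collar can be slid by the gripped head.
- stop_pad (a point): Centre of the black rubber pad on the collar's arm, 30 mm (jig x) x 12 mm (along the rod) x 18 mm high, 42 mm above the bench, 85 mm from the rod's axis towards jig -x, level with the screw along the rod. Its two 30 x 18 mm faces look along the rod, one each way. The rubber yields about 1.5 mm at 12 N.
- mould_middle (a point): Middle of the rectangular white plaster mould, its top hollowed: 85 mm across, 84 mm along the rod, 40 mm high, fixed on the 18 mm board, square to the rod (own y parallel to it). At each end a plaster foot, 80 mm across and 25 mm high, sticks out 4 to 44 mm: casts differ, so its end face lies 46 to 86 mm from here. The face towards the pad is the one to meet.
- bat_middle (a point): Middle of the round white plaster bat, 90 mm across and 34 mm high, fixed on the jig by the other end of the rod. Not to be touched by the stop.
- dish: White ceramic plate, 150 mm across, 18 mm high, loose beyond the jig; origin under its centre. Leave alone.
- knife: Wooden-handled modelling knife, 195 mm long along its own x, loose beyond the jig; origin near its middle. Leave alone.
- cup: Terracotta cup, 72 mm wide, 80 mm high, loose beside the jig; origin under its centre. Leave alone.

How it is judged:
On the way, in this order (a step that is already met when the one before it is completed fails the run):
1. the thumbscrew is loosened (beyond 0.75 rad) (value of joint screw above 0.75 rad), for 0.1 s.
2. with the screw loose, the pad bears on the mould with more than 4 N (value of joint screw above 0.5 rad and contact force between collar and mould above 4 N), for 0.2 s.
3. the thumbscrew is tight again (below 0.25 rad) (value of joint screw below 0.25 rad), for 0.1 s.
At the end, for the whole second after the job is handed in: the thumbscrew is tight (below 0.25 rad) and the collar stands still with its rubber pad still pressing (over 0.3 N) on the end of the rectangular mould's foot (value of joint screw below 0.25 rad and contact force between collar and mould above 0.3 N and velocity of joint collar between -0.003 and 0.003 m/s); the robot touches nothing.
It fails at once if the stop presses on the mould with more than 12 N (contact force between collar and mould above 12 N).
It fails at once if the stop is pushed against the round bat (contact force between collar and bat above 2 N).
It fails at once if the collar is dragged along while the screw still clamps it (value of joint screw below 0.35 rad and (velocity of joint collar above 0.02 m/s or velocity of joint collar below -0.02 m/s)).
It fails at once if the dish, knife or cup is moved by more than 20 mm (distance of any of dish, knife, cup from where it was at the start of the episode above 0.02 m).
It also fails if it takes over 72 s, if anything falls off the work surface, if the arm or the gripper's body presses on something with over 40 N, if the wrist force passes 120 N, or if a joint passes its speed limit or range.

### The arm

A 7-joint arm with a two-finger parallel gripper is mounted at the origin on the work surface. World frame = base frame: x ahead of the robot, y to its left, z up, the work surface at z = 0. Lengths are in m, angles in rad, forces in N, time in s.
With the tool pointing down it reaches from about 0.4 to 0.85 m from the base axis. Payload 4.5 kg.
Tool frame: the origin (TCP) lies between the finger pads; the fingertips stand 14 mm ahead of it and the grasp point (between the pads) lies 5 mm behind it; x points along the fingers, z is the direction in which the jaws open and shut, and the axes are right-handed (so a half turn about x gives the same grasp; the last joint's range is limited). The gripper opens to 88 mm and grips with 3 to 60 N. Pads are 18 mm wide; open, the fingers measure 123 mm over their backs; the gripper's body (75 mm by 187 mm) begins 45 mm behind the grasp point.
Start: joints at [1.165, 0.689, -0.195, 1.565, 0.157, 0.902, -0.215], TCP at [0.266, -0.566, 0.253] pointing down, gripper open.
Joint ranges: [-3.01, 3.01], [-0.46, 2.08], [-1.47, 1.51], [0.13, 2.56], [-1, 4.14], [0.04, 2.09], [-2.66, 2.66]. Speed limits (rad/s): [2.57, 2.57, 3.14, 3.14, 3.14, 3.14, 3.14].

### API

Orientations are given as a unit quaternion [x, y, z, w].
In Python, from plant import r, cams gives the robot as it stands.
- The arm moves only by the tool apply_moves, never from a script. Its arguments are lists of equal length, an entry for each row: "travel": the shift along the world's x, y, z in cm, a list of three; "roll": the turn about the world's z in degrees; "gripper": the finger opening in cm, from 0 to 8.81. In form: {"travel": [[x, y, z], ...], "roll": [roll, ...], "gripper": [gripper, ...]}. A call has exactly 8 rows; each row is the pose to reach, as a shift and turn from the pose commanded when the call began; what a row does not reach only later rows make up. A row lasts 1/12 s, in which the tool goes at most 41.7 mm and 7.16 degrees, less where a joint would pass 70% of its speed; a pose out of reach is approached as far as the arm can. A call with a gripper value outside its range is refused whole. The fingers move at their own pace and stop on an object; "newtons" is the grip in N (left out, the last holds). Time passes only in rows, so rows that repeat a pose let the fingers close, or fill a call up. It gives the time, the measured TCP pose, the force and the opening at its end, in the units of the state.
- r.get_state(): the state, without advancing time (a new reading comes with each control period).
- cams.snapshot(name): name is "scene" or "side" or "wrist"; returns a dict with "image" (420x560x3 uint8, red, green, blue), "fx", "fy", "cx", "cy" (pixels), "R" (3x3) and "t" (3): a world point X has camera coordinates R X + t. Camera axes: x right, y down, z forward; pixel columns grow to the right and rows downward; lengths in m; the calibration is good to about 2 mm. A picture is of the moment at which its call begins. There is no depth.
- r.finish_job(): hands the job in, once; it reports no verdict.
The state is a dict: "clock": time; "q": joint angles; "qd": joint speeds; "joint_torque": joint torques, N m; "tool_pos": TCP position; "eef_rot": TCP orientation; "contact_force": force on the tool from outside, world axes, zero at the start; "moment": the same for the moment, N m; "opening": opening from 0.0 (shut) to 1.0 (fully open).
Only numpy, scipy, OpenCV 4.12 (cv2) and the standard library are available. Lean on these libraries where they do the work, as an engineer would, in place of code of your own. Each camera call takes 0.05 s, during which the arm holds its last target. There are 200 camera calls.

## Working session

There is one attempt and no reset: what is moved stays moved. The work goes in short steps, Python scripts to look and compute and a tool call to move; the robot and the scene stay as the last step left them, time stands still between calls to the robot, and variables do not carry over. Pictures are saved under pics/ and viewed, about 8 in all and at most 12, crops included, and the job is handed in when it is done.

Besides the shell and the picture viewer there is one more tool, called after "Call:" as name(argument=value, ...) on one line, values as JSON. apply_moves: Moves the arm, as the interface text tells. Its arguments: {"type":"object","properties":{"travel":{"type":"array","items":{"type":"array","items":{"type":"number"}}},"roll":{"type":"array","items":{"type":"number"}},"gripper":{"type":"array","items":{"type":"number"}},"newtons":{"type":"number"}},"required":["travel","roll","gripper"]}

```bash
mkdir -p pics; cat > h.py <<'E'
import numpy as np, cv2
from plant import r, cams
def snap(n,f):
    s=cams.snapshot(n); cv2.imwrite(f'pics/{f}.png',s['image'][:,:,::-1]); np.savez(f'pics/{f}.npz',**s); return s
def ray(s,u,v,z):
    R=np.array(s['R']);t=np.array(s['t']);c=-R.T@t
    d=R.T@np.array([(u-s['cx'])/s['fx'],(v-s['cy'])/s['fy'],1]); return c+d*(z-c[2])/d[2]
def proj(s,X):
    p=np.array(s['R'])@np.array(X)+np.array(s['t']); return s['fx']*p[0]/p[2]+s['cx'],s['fy']*p[1]/p[2]+s['cy']
E
python3 - <<'E'
from h import *
a=snap('scene','a')['image'];b=snap('side','b')['image']
cv2.imwrite('pics/ab.png',np.vstack([a,b])[:,:,::-1])
for n in 'ab':
    s=np.load(f'pics/{n}.npz');print(-s['R'].T@s['t'],s['fx'])
print(r.get_state())
E
```

```text
[ 0.86084918 -0.31425016  0.88508005] 396.55766775585164
[ 0.55292805 -0.58079214  0.81423375] 418.1299036515782
{'clock': 0.1, 'q': array([ 1.16482601,  0.68987413, -0.19455601,  1.56619935,  0.15724828,
        0.90251726, -0.2150852 ]), 'qd': array([-1.57971949e-04, -3.96603077e-03,  3.18004265e-05, -6.72142261e-04,
        1.23132041e-03, -1.72494006e-04,  2.19612628e-03]), 'joint_torque': array([-3.11642478e-03, -5.28501928e+01, -1.27142161e+00, -1.53838652e+01,
       -5.25320380e-02,  1.98399321e-03,  7.96419016e-06]), 'tool_pos': array([ 0.26584663, -0.56505456,  0.25201818]), 'eef_rot': array([ 0.37916567,  0.59752728, -0.37859022,  0.59654336]), 'contact_force': array([ 0.44359042, -0.97389178, -0.44000037]), 'moment': array([-0.04817043,  0.05463695,  0.0267025 ]), 'opening': 0.9996086071748828}
```

View pics/a.png

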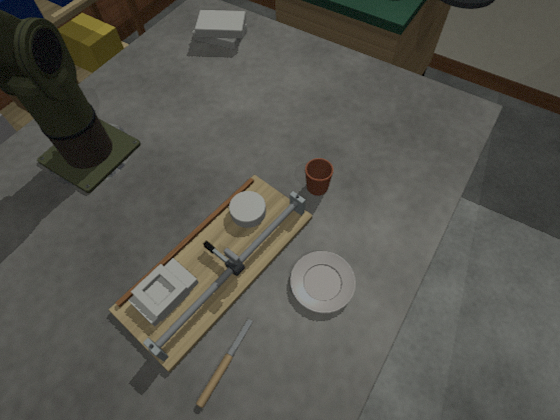

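View pics/b.png

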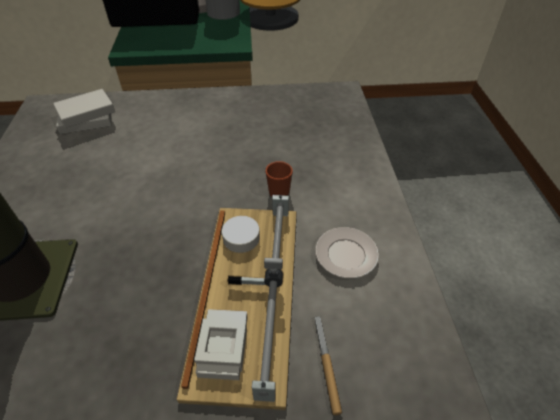

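The scene view shows the jig running from (140,335) to (290,190). The mould is at (163,290), the bat at (247,208), the screw at about (235,265) and the pad at (209,246). In the side view the mould is at (222,343), the bat at (240,234) and the pad at (235,281). I'll enlarge both.

```bash
python3 - <<'E'
from h import *
a=cv2.imread('pics/a.png')[170:370,100:320];b=cv2.imread('pics/b.png')[190:410,170:310]
a=cv2.resize(a,(440,400),interpolation=3);b=cv2.resize(b,(350,550),interpolation=3)
c=np.zeros((550,800,3),np.uint8);c[:400,:440]=a;c[:,450:]=b
c=np.clip(c*1.5,0,255).astype(np.uint8);cv2.imwrite('pics/c.png',c)
A=np.load('pics/a.npz');B=np.load('pics/b.npz')
for n,s,p in (('brk near a',A,(153,345)),('brk far a',A,(298,197)),('brk near b',B,(264,387)),('brk far b',B,(281,200))): print(n,ray(s,*p,.084))
print('pad',ray(A,209,244,.051),ray(B,235,280,.051))
print('mould',ray(A,162,287,.058),ray(B,223,340,.058))
print('head',ray(A,236,258,.111),ray(B,273,268,.111))
E
```

```text
brk near a [ 0.54550029 -0.30843316  0.084     ]
brk far a [0.60998866 0.13330228 0.084     ]
brk near b [ 0.54247189 -0.31544405  0.084     ]
brk far b [0.606616   0.12360109 0.084     ]
pad [ 0.49006645 -0.06820693  0.051     ] [ 0.49155525 -0.07458638  0.051     ]
mould [ 0.46965191 -0.206109    0.058     ] [ 0.46872321 -0.21229605  0.058     ]
head [ 0.58555409 -0.08194985  0.111     ] [ 0.57321111 -0.09207951  0.111     ]
```

View pics/c.png

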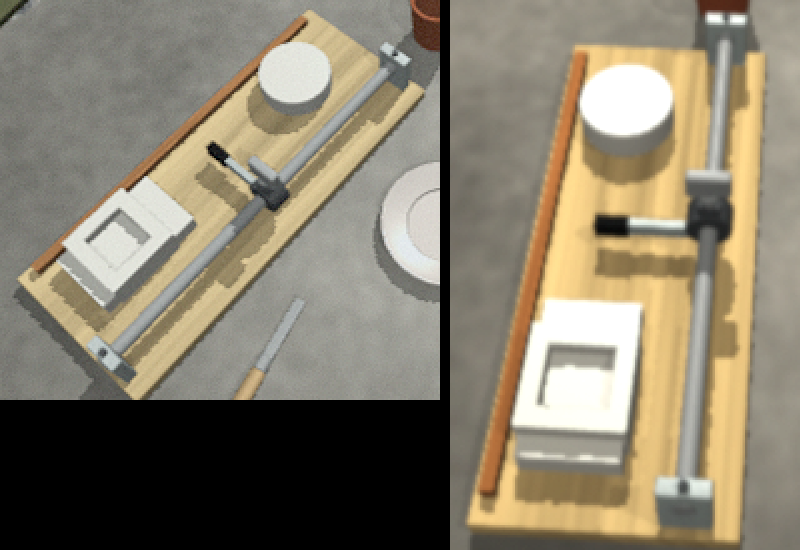

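Crop c shows the whole foot end facing the pad. Its top edge is near scene pixel (186,268) and side pixel (226,310). The paddle head lies across the rod, so the screw starts tight, at scene (232,254) and side (273,263). The pad is clear of both plaster pieces.

```bash
python3 - <<'E'
from h import *
A=np.load('pics/a.npz');B=np.load('pics/b.npz')
d=np.array([.0643,.4402]);d/=np.linalg.norm(d);n=np.array([d[1],-d[0]]);print(d,np.degrees(np.arctan2(d[1],d[0])))
o=(np.array([.544,-.312])+[.6083,.1285])/2
def P(l,s,p,z):
    X=ray(s,*p,z)[:2];print(l,X.round(4),'along',round(float((X-o)@d),4),'across',round(float((X-o)@n),4))
P('head a',A,(232.5,254),.115);P('head b',B,(273.2,262.8),.111)
P('foot a',A,(186,268.5),.043);P('foot b',B,(226,310),.043)
P('pad a',A,(208,246),.042);P('pad b',B,(235,280),.046)
P('cup',A,(318,185),.0)
from scipy.spatial.transform import Rotation as R
print(R.from_quat(r.get_state()['eef_rot']).as_matrix().round(3))
E
```

```text
[0.14453616 0.98949952] 81.68957964206975
head a [ 0.5753 -0.0796] along 0.0119 across -0.0026
head b [ 0.5745 -0.0793] along 0.012 across -0.0035
foot a [ 0.4798 -0.1422] along -0.0638 across -0.088
foot b [ 0.4722 -0.1403] along -0.0631 across -0.0958
pad a [ 0.4873 -0.0709] along 0.0078 across -0.091
pad b [ 0.4912 -0.0713] along 0.008 across -0.0871
cup [0.6099 0.2415] along 0.3346 across -0.0148
[[-0.001  0.905  0.426]
 [ 0.001  0.426 -0.905]
 [-1.    -0.    -0.002]]
```

Call:
apply_moves(travel=[[2, 3, 0], [4, 6.2, 0], [6, 9.3, 0], [8, 12.4, 0], [10, 15.5, 0], [12, 18.6, 0], [14, 21.8, 0], [16, 25, 0]], roll=[-4.2, -8.4, -12.6, -16.8, -21, -25.2, -29.4, -33.5], gripper=[8.8, 8.8, 8.8, 8.8, 8.8, 8.8, 8.8, 8.8])

```text
clock: 0.77
tool_pos: [0.4266, -0.3138, 0.2525]
eef_rot: [-0.536, -0.462, 0.536, -0.461]
contact_force: [0.7, 0.1, -0.5]
opening: 0.997
```

Call:
apply_moves(travel=[[2, 3, 0], [4, 6.2, 0], [6, 9.3, 0], [8, 12.4, 0], [10, 15.5, 0], [12, 18.6, -1], [14, 21.8, -2], [15, 23.5, -3]], roll=[0, 0, 0, 0, 0, 0, 0, 0], gripper=[8.8, 8.8, 8.8, 8.8, 8.8, 8.8, 8.8, 8.8])

```text
clock: 1.43
tool_pos: [0.5785, -0.0747, 0.2221]
eef_rot: [0.535, 0.464, -0.532, 0.464]
contact_force: [0.4, -0.3, -0.3]
opening: 1.0
```

```bash
python3 - <<'E'
from h import *
from scipy.spatial.transform import Rotation as R
s=snap('wrist','d');st=r.get_state();print(st['clock'],st['tool_pos'],st['q'].round(2),st['contact_force'],R.from_quat(st['eef_rot']).as_matrix().round(3))
print(-s['R'].T@s['t'],proj(s,[.5749,-.0795,.124]),proj(s,[.476,-.141,.043]))
E
```

```text
1.4833 [ 0.57869508 -0.07115352  0.21999366] [ 0.03  0.67  0.03  1.74 -0.04  0.73 -1.62] [ 1.11095909  2.4848002  -0.44700166] [[-0.001  0.991 -0.134]
 [ 0.006 -0.134 -0.991]
 [-1.    -0.001 -0.006]]
[ 0.65519178 -0.08659281  0.35417772] (np.float64(281.5419659369726), np.float64(222.13198595346117)) (np.float64(344.8181549237365), np.float64(272.270567348798))
```

View pics/d.png

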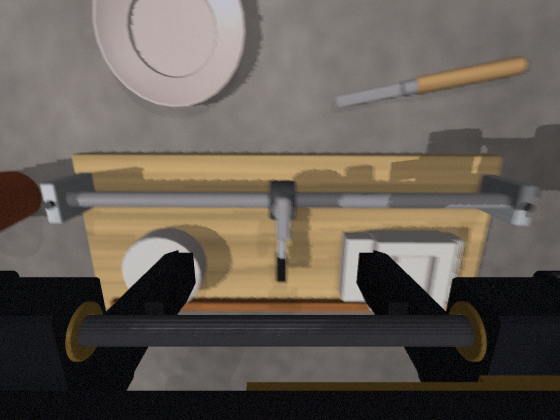

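The wrist view shows the rod level at row 200, the paddle at about (283,217), the pad at (281,270) and the mould foot's end edge at column 343. Next I'll segment the paddle, then read the state once the arm has settled.

```bash
python3 - <<'E'
from h import *
s=snap('wrist','e');st=r.get_state();print(st['clock'],st['tool_pos'],st['contact_force'])
im=cv2.imread('pics/e.png');c=np.clip(cv2.resize(im[160:320,220:400],(720,640),interpolation=3)*1.4,0,255).astype(np.uint8)
cv2.imwrite('pics/e2.png',c[:600])
g=im[...,:].astype(int).sum(2)//3
print(g[205:245:4,262:304:2])
print('foot', g[255:295:8,330:356:1])
for p in((283,217),(281,222),):print(ray(s,*p,.124))
E
```

```text
1.5333 [ 0.57699984 -0.07452501  0.22069303] [-0.21272789 -0.53467734  0.29693714]
[[137 137 138 137 137 136 129  70  63  66  81 124 146 151 148 145 143 116
   65  51  52]
 [136 132 131 130 126 126 124  68  65 109 133 125 150 150 147 144 143 116
   82  52  56]
 [131 129 129 133 132 132 133  68  61 130 132 123 146 150 151 142 142 112
   78  62  69]
 [130 131 130 132 131 128 131  61  57  58 130 127 146 150 148 145 141 113
   73  55  76]
 [138 133 134 132 132 135 136 123 105 105 103 127 149 148 147 146 142 110
   77  78  91]
 [148 144 139 139 138 137 139 138 138 140 136 126 149 148 146 143 143 109
   87 105 105]
 [149 139 140 141 141 139 142 139 141 142 138 130 147 150 147 145 141 104
   88 104 105]
 [149 141 142 143 142 141 141 141 142 141 141 130 147 147 146 144 142 105
   87  99 101]
 [128 130 129 129 127 129 130 127 129 130 128 128 147 148 146 142 141 103
   89  99  98]
 [128 125 127 129 125 126 128 137 129 128 127 141 142 142 139 137 132 100
   94  94  99]]
foot [[143 141 145 140 143 140 142 139 142 142 143 135 132 130 130 132 125 116
  118 116 117 122 188 191 194 193]
 [138 135 139 140 137 141 141 140 139 138 141 135 127 129 131 128 116 114
  114 116 112 174 190 191 189 192]
 [137 138 138 140 139 136 137 140 139 139 134 131 128 129 132 120 113 116
  116 118 154 190 193 191 189 193]
 [147 151 150 151 150 151 152 152 151 147 140 142 139 136 130 113 116 119
  116 130 187 193 191 192 190 193]
 [157 154 157 155 154 154 154 156 151 145 145 141 145 138 117 117 116 117
  119 180 191 192 192 190 192 189]]
[ 0.57974648 -0.07748584  0.124     ]
[ 0.57577618 -0.07536185  0.124     ]
```

View pics/e2.png

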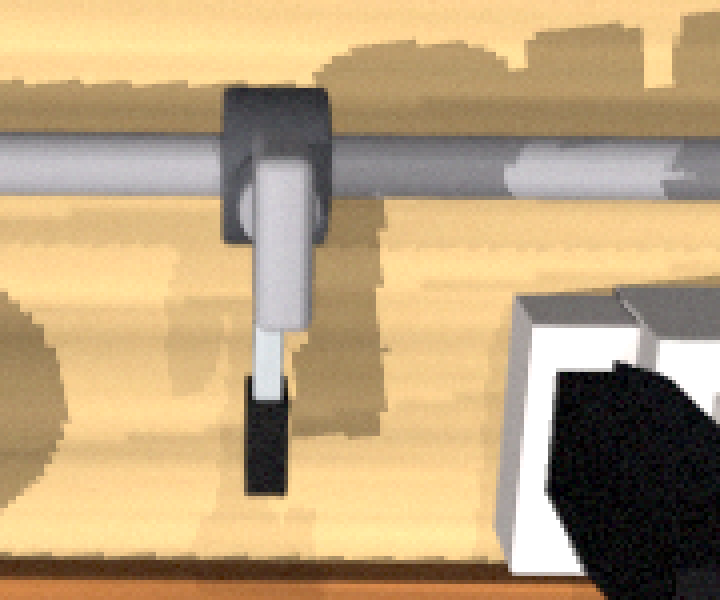

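The crop puts the paddle's top face at full-frame columns 284.5–298, rows 200–242. The pad's top spans columns 281–292, and the foot's top edge runs from (352.5,241) to (348,303).

```bash
python3 - <<'E'
from h import *
s=snap('wrist','f');st=r.get_state();print(st['clock'],st['tool_pos'])
e=np.load('pics/e.npz')
d=np.array([.14454,.9895])
print('img shift',cv2.phaseCorrelate(cv2.imread('pics/e.png',0)[150:260,200:400].astype(float),cv2.imread('pics/f.png',0)[150:260,200:400].astype(float)))
for l,p,z in(('pad+y',(281.3,269),.051),('pad-y',(292,269),.051),('hd',(291.2,221),.124),('hL',(284.5,200),.124),('hL2',(284.5,242),.124),('hR',(298,221),.124),('f1',(352.5,241),.043),('f2',(348,303),.043)):
    X=ray(e,*p,z)[:2];print(l,X.round(4),(X@d).round(4))
E
```

```text
1.5833 [ 0.57603045 -0.07807142  0.22148872]
img shift ((-0.4205893604782176, -0.4859190057696381), 0.5356790240750309)
pad+y [ 0.4952 -0.0661] 0.0062
pad-y [ 0.4937 -0.0778] -0.0057
hd [ 0.5755 -0.0836] 0.0005
hL [ 0.5935 -0.0804] 0.0062
hL2 [ 0.5582 -0.076 ] 0.0055
hR [ 0.5748 -0.0889] -0.0049
f1 [ 0.5148 -0.1481] -0.0721
f2 [ 0.4361 -0.1381] -0.0736
```

Call:
apply_moves(travel=[[0, -0.1, -3], [0, -0.1, -6], [0, -0.1, -9], [0, -0.1, -10.5], [0, -0.1, -11.2], [0, -0.1, -11.5], [0, -0.1, -11.6], [0, -0.1, -11.6]], roll=[-0.5, -0.5, -0.5, -0.5, -0.5, -0.5, -0.5, -0.5], gripper=[8.8, 8.8, 8.8, 8, 7, 6, 5, 4], newtons=10)

```text
clock: 2.25
tool_pos: [0.5767, -0.0823, 0.1078]
eef_rot: [0.537, 0.459, -0.537, 0.461]
contact_force: [0.1, -0.1, 1.0]
opening: 0.642
```

Call:
apply_moves(travel=[[0, 0, 0], [0, 0, 0], [0, 0, 0], [0, 0, 0], [0, 0, 0], [0, 0, 0], [0, 0, 0], [0, 0, 0]], roll=[0, 0, 0, 0, 0, 0, 0, 0], gripper=[3, 2.5, 2, 1.7, 1.4, 1, 0.6, 0.6], newtons=10)

```text
clock: 2.92
tool_pos: [0.5761, -0.0821, 0.1069]
eef_rot: [-0.537, -0.46, 0.537, -0.46]
contact_force: [-0.3, -1.4, 1.7]
opening: 0.188
```

```bash
python3 - <<'E'
from h import *
s=snap('scene','g');cv2.imwrite('pics/g2.png',cv2.resize(cv2.imread('pics/g.png')[150:350,100:340],(720,600),interpolation=3))
st=r.get_state();print({k:st[k] for k in('clock','tool_pos','contact_force','moment','opening','q')})
E
```

```text
{'clock': 2.9667, 'tool_pos': array([ 0.57611366, -0.08212606,  0.10687684]), 'contact_force': array([-0.99302879, -1.44119465,  2.45786471]), 'moment': array([-0.38390544,  0.13075653, -0.01440366]), 'opening': 0.19391196081042597, 'q': array([ 0.04539733,  0.8390702 ,  0.02878159,  1.81781249, -0.04430032,
        0.48521157, -1.62100725])}
```

Call:
apply_moves(travel=[[0, 0, 0], [0, 0, 0], [0, 0, 0], [0, 0, 0], [0, 0, 0], [0, 0, 0], [0, 0, 0], [0, 0, 0]], roll=[0, 0, 0, 0, 0, 0, 0, 0], gripper=[0.6, 0.6, 0.6, 0.6, 0.6, 0.6, 0.6, 0.6], newtons=15)

```text
clock: 3.63
tool_pos: [0.5762, -0.082, 0.1068]
eef_rot: [-0.537, -0.46, 0.537, -0.46]
contact_force: [-1.3, -3.6, 3.8]
opening: 0.185
```

```bash
python3 - <<'E'
from h import *
s=snap('wrist','i');a=snap('scene','g')
w=cv2.resize(cv2.imread('pics/i.png')[140:420,140:420],(400,400));g=cv2.resize(cv2.imread('pics/g.png')[150:350,130:330],(400,400),interpolation=3)
cv2.imwrite('pics/i2.png',np.clip(np.hstack([w,g])*1.5,0,255).astype(np.uint8))
for i in range(3): st=r.get_state();print(st['clock'],st['tool_pos'],st['contact_force'],st['moment'],st['opening'])
E
```

```text
3.7333 [ 0.57612743 -0.0820144   0.10683303] [-0.36329754 -3.70705731  3.35776225] [-0.81376472  0.17665827  0.04712579] 0.1889413793641806
3.7333 [ 0.57612743 -0.0820144   0.10683303] [-0.36329754 -3.70705731  3.35776225] [-0.81376472  0.17665827  0.04712579] 0.1889413793641806
3.7333 [ 0.57612743 -0.0820144   0.10683303] [-0.36329754 -3.70705731  3.35776225] [-0.81376472  0.17665827  0.04712579] 0.1889413793641806
```

View pics/i2.png

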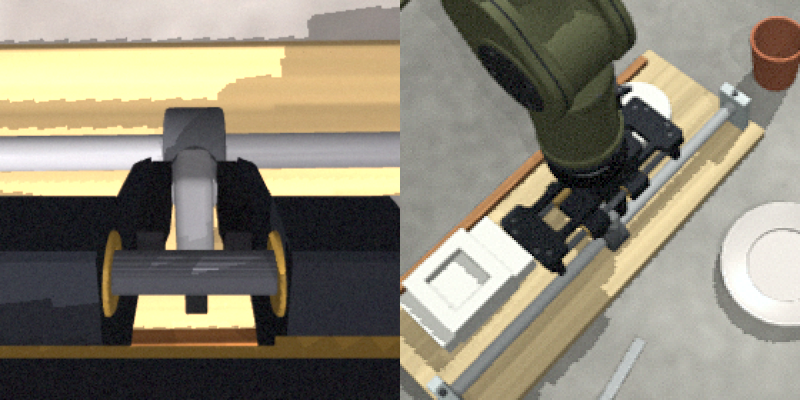

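The fingers straddle the paddle: it fills wrist-crop columns 172–215, between finger faces at about 170 and 218. An opening of 16 mm and −3.7 N in y suggest only the −y finger touches, so I'll shift about 2 mm towards +y while closing.

Call:
apply_moves(travel=[[0, 0.05, 0], [0, 0.1, 0], [0, 0.15, 0], [0, 0.2, 0], [0, 0.2, 0], [0, 0.2, 0], [0, 0.2, 0], [0, 0.2, 0]], roll=[0, 0, 0, 0, 0, 0, 0, 0], gripper=[0.6, 0.6, 0.6, 0.6, 0.6, 0.6, 0.6, 0.6], newtons=15)

```text
clock: 4.4
tool_pos: [0.5762, -0.0816, 0.1068]
eef_rot: [-0.537, -0.459, 0.538, -0.461]
contact_force: [-1.0, -7.4, 3.8]
opening: 0.189
```

Force grew, so I had the sign wrong: the paddle lies towards −y of the TCP. Moving back.

Call:
apply_moves(travel=[[0, -0.1, 0], [0, -0.2, 0], [0, -0.3, 0], [0, -0.35, 0], [0, -0.4, 0], [0, -0.4, 0], [0, -0.4, 0], [0, -0.4, 0]], roll=[0, 0, 0, 0, 0, 0, 0, 0], gripper=[0.6, 0.6, 0.6, 0.6, 0.6, 0.6, 0.6, 0.6], newtons=15)

```text
clock: 5.07
tool_pos: [0.5762, -0.0822, 0.1068]
eef_rot: [0.537, 0.461, -0.536, 0.46]
contact_force: [-0.3, -0.7, 4.2]
opening: 0.189
```

Force is near zero and the fingers resist both ways, so the paddle is gripped and centred. Loosening now.

Call:
apply_moves(travel=[[0, 0, 0], [0, 0, 0], [0, 0, 0], [0, 0, 0], [0, 0, 0], [0, 0, 0], [0, 0, 0], [0, 0, 0]], roll=[0, 0, 0, 0, 5, 11, 18, 25], gripper=[0.6, 0.6, 0.6, 0.6, 0.6, 0.6, 0.6, 0.6], newtons=45)

```text
clock: 5.73
tool_pos: [0.5761, -0.0815, 0.1068]
eef_rot: [0.423, 0.567, -0.422, 0.566]
contact_force: [-1.1, 0.8, 4.2]
opening: 0.172
```

```bash
python3 - <<'E'
from h import *
st=r.get_state();print(st['clock'],st['tool_pos'],st['contact_force'],st['moment'],st['opening'])
E
```

```text
5.7333 [ 0.57614381 -0.08153053  0.10679803] [-1.06868554  0.76083212  4.22654741] [ 0.1467373   0.29313516 -0.10516703] 0.1716224384898671
```

Call:
apply_moves(travel=[[0, 0, 0], [0, 0, 0], [0, 0, 0], [0, 0, 0], [0, 0, 0], [0, 0, 0], [0, 0, 0], [0, 0, 0]], roll=[6, 12, 18, 24, 30, 36, 40, 40], gripper=[0.6, 0.6, 0.6, 0.6, 0.6, 0.6, 0.6, 0.6], newtons=45)

```text
clock: 6.4
tool_pos: [0.5755, -0.0809, 0.1067]
eef_rot: [0.205, 0.678, -0.203, 0.676]
contact_force: [-1.8, 1.6, 5.7]
opening: 0.17
```

```bash
python3 - <<'E'
from h import *
s=snap('wrist','j');b=snap('side','k')
w=cv2.resize(cv2.imread('pics/j.png')[80:420,110:450],(400,400));g=cv2.resize(cv2.imread('pics/k.png')[200:400,170:370],(400,400),interpolation=3)
cv2.imwrite('pics/j2.png',np.clip(np.hstack([w,g])*1.5,0,255).astype(np.uint8))
st=r.get_state();print(st['clock'],st['tool_pos'],st['contact_force'],st['moment'],st['opening'])
E
```

```text
6.5 [ 0.57554236 -0.08091435  0.10676588] [-1.82030305  1.03327858  3.86361467] [ 0.25361225  0.41698352 -0.0895504 ] 0.17385655715637874
```

View pics/j2.png

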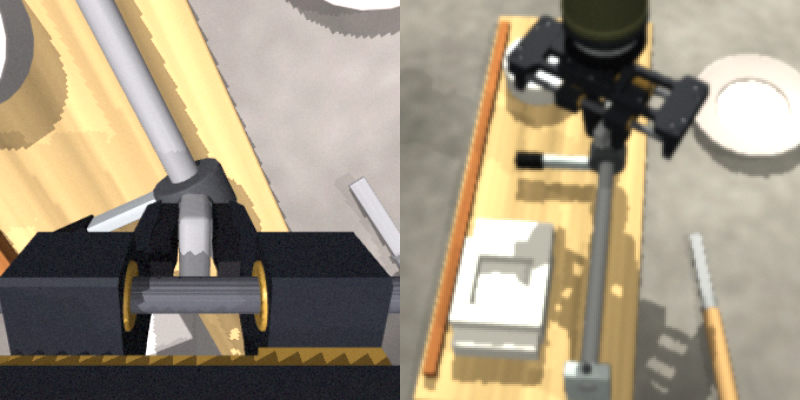

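The paddle turned with the gripper and the pad is still clear of the mould. Sliding most of the ~67 mm.

Call:
apply_moves(travel=[[-0.07, -0.5, 0], [-0.19, -1.3, 0], [-0.31, -2.1, 0], [-0.42, -2.9, 0], [-0.54, -3.7, 0], [-0.66, -4.5, 0], [-0.75, -5.1, 0], [-0.77, -5.3, 0]], roll=[0, 0, 0, 0, 0, 0, 0, 0], gripper=[0.6, 0.6, 0.6, 0.6, 0.6, 0.6, 0.6, 0.6], newtons=45)

```text
clock: 7.17
tool_pos: [0.5676, -0.1365, 0.1067]
eef_rot: [0.206, 0.677, -0.206, 0.676]
contact_force: [-2.5, 1.0, 5.8]
opening: 0.173
```

Call:
apply_moves(travel=[[-0.03, -0.2, 0], [-0.06, -0.4, 0], [-0.06, -0.4, 0], [-0.06, -0.4, 0], [-0.06, -0.4, 0], [-0.06, -0.4, 0], [-0.06, -0.4, 0], [-0.06, -0.4, 0]], roll=[0, 0, 0, 0, 0, 0, 0, 0], gripper=[0.6, 0.6, 0.6, 0.6, 0.6, 0.6, 0.6, 0.6], newtons=45)

```text
clock: 7.83
tool_pos: [0.5671, -0.1397, 0.1067]
eef_rot: [0.206, 0.677, -0.205, 0.676]
contact_force: [-2.3, 0.1, 4.8]
opening: 0.171
```

```bash
cat >> h.py <<'E'
def S():
    st=r.get_state();d=np.array([.14454,.9895,0]);n=np.array([.9895,-.14454,0])
    p,f=st['tool_pos'],st['contact_force'];p0=np.array([.57554,-.08091,.1068])
    print(st['clock'],'slid mm',((p0-p)@d*1000).round(2),'lat',((p-p0)@n*1000).round(2),'F along',(f@d).round(2),'lat',(f@n).round(2),'z',f[2].round(2),'Mz',st['moment'][2].round(3),st['opening'].round(3))
E
python3 - <<'E'
from h import *
snap('side','l');b=cv2.imread('pics/l.png');cv2.imwrite('pics/l2.png',np.clip(cv2.resize(b[230:380,170:320],(600,600),interpolation=3)*1.5,0,255).astype(np.uint8))
S()
E
```

```text
Traceback (most recent call last):
  File "h.py", line 13, in S
    print(st['clock'],'slid mm',((p0-p)@d*1000).round(2),'lat',((p-p0)@n*1000).round(2),'F along',(f@d).round(2),'lat',(f@n).round(2),'z',f[2].round(2),'Mz',st['moment'][2].round(3),st['opening'].round(3))
                                                                                                                                                                                      ^^^^^^^^^^^^^^^^^^^
AttributeError: 'float' object has no attribute 'round'
```

View pics/l2.png

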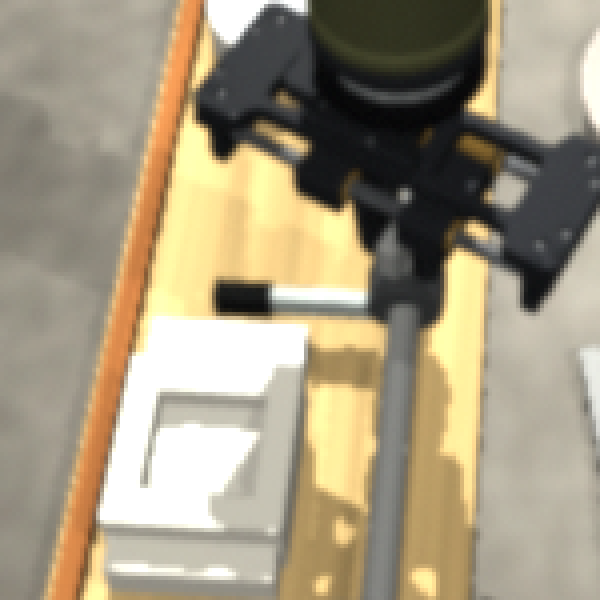

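The pad has come close to the foot without touching. The bottom of the pad is at crop row 312, the foot's top edge at 320. From here I approach in small steps and watch the force.

Call:
apply_moves(travel=[[-0.01, -0.07, 0], [-0.02, -0.14, 0], [-0.03, -0.21, 0], [-0.04, -0.28, 0], [-0.05, -0.35, 0], [-0.06, -0.4, 0], [-0.06, -0.4, 0], [-0.06, -0.4, 0]], roll=[0, 0, 0, 0, 0, 0, 0, 0], gripper=[0.6, 0.6, 0.6, 0.6, 0.6, 0.6, 0.6, 0.6])

```text
clock: 8.55
tool_pos: [0.5666, -0.1431, 0.1068]
eef_rot: [0.206, 0.677, -0.205, 0.676]
contact_force: [-3.3, 1.3, 5.7]
opening: 0.173
```

```bash
sed -i "s/st\['opening'\].round(3)/st['opening']/" h.py; python3 -c "from h import *;S()"
```

```text
8.55 slid mm 62.86 lat 0.17 F along 0.77 lat -3.4 z 5.75 Mz -0.118 0.1726160465565386
```

Call:
apply_moves(travel=[[-0.01, -0.05, 0], [-0.01, -0.1, 0], [-0.02, -0.15, 0], [-0.03, -0.2, 0], [-0.03, -0.2, 0], [-0.03, -0.2, 0], [-0.03, -0.2, 0], [-0.03, -0.2, 0]], roll=[0, 0, 0, 0, 0, 0, 0, 0], gripper=[0.6, 0.6, 0.6, 0.6, 0.6, 0.6, 0.6, 0.6])

```text
clock: 9.22
tool_pos: [0.5663, -0.1452, 0.1067]
eef_rot: [0.206, 0.677, -0.205, 0.676]
contact_force: [-3.3, 1.7, 6.1]
opening: 0.171
```

```bash
python3 -c "from h import *;S()"
```

```text
9.2167 slid mm 64.9 lat 0.17 F along 1.25 lat -3.48 z 6.12 Mz -0.069 0.17083900073820169
```

Call:
apply_moves(travel=[[-0.01, -0.05, 0], [-0.01, -0.1, 0], [-0.02, -0.15, 0], [-0.03, -0.2, 0], [-0.03, -0.2, 0], [-0.03, -0.2, 0], [-0.03, -0.2, 0], [-0.03, -0.2, 0]], roll=[0, 0, 0, 0, 0, 0, 0, 0], gripper=[0.6, 0.6, 0.6, 0.6, 0.6, 0.6, 0.6, 0.6])

```text
clock: 9.88
tool_pos: [0.5661, -0.1471, 0.1068]
eef_rot: [0.206, 0.677, -0.205, 0.676]
contact_force: [-2.7, 2.1, 6.3]
opening: 0.174
```

```bash
python3 -c "from h import *;S()"
```

```text
9.8833 slid mm 66.86 lat 0.18 F along 1.66 lat -2.97 z 6.26 Mz -0.053 0.1738068027003542
```

Call:
apply_moves(travel=[[-0.01, -0.05, 0], [-0.01, -0.1, 0], [-0.02, -0.15, 0], [-0.03, -0.2, 0], [-0.03, -0.2, 0], [-0.03, -0.2, 0], [-0.03, -0.2, 0], [-0.03, -0.2, 0]], roll=[0, 0, 0, 0, 0, 0, 0, 0], gripper=[0.6, 0.6, 0.6, 0.6, 0.6, 0.6, 0.6, 0.6])

```text
clock: 10.55
tool_pos: [0.566, -0.1475, 0.1068]
eef_rot: [0.206, 0.677, -0.204, 0.676]
contact_force: [-2.3, 4.0, 5.7]
opening: 0.173
```

```bash
python3 -c "from h import *;S()"
```

```text
10.55 slid mm 67.24 lat 0.21 F along 3.66 lat -2.84 z 5.71 Mz -0.076 0.1731720734823415
```

Contact at about 67 mm. Pressing further.

Call:
apply_moves(travel=[[-0.01, -0.05, 0], [-0.01, -0.1, 0], [-0.02, -0.15, 0], [-0.03, -0.2, 0], [-0.03, -0.2, 0], [-0.03, -0.2, 0], [-0.03, -0.2, 0], [-0.03, -0.2, 0]], roll=[0, 0, 0, 0, 0, 0, 0, 0], gripper=[0.6, 0.6, 0.6, 0.6, 0.6, 0.6, 0.6, 0.6])

```text
clock: 11.22
tool_pos: [0.566, -0.1477, 0.1068]
eef_rot: [0.207, 0.678, -0.202, 0.676]
contact_force: [-2.7, 7.3, 6.4]
opening: 0.176
```

```bash
python3 -c "from h import *;S()"
```

```text
11.2167 slid mm 67.46 lat 0.2 F along 6.83 lat -3.73 z 6.39 Mz -0.178 0.1760346192782211
```

Call:
apply_moves(travel=[[0, -0.05, 0], [-0.01, -0.1, 0], [-0.02, -0.14, 0], [-0.02, -0.14, 0], [-0.02, -0.14, 0], [-0.02, -0.14, 0], [-0.02, -0.14, 0], [-0.02, -0.14, 0]], roll=[0, 0, 0, 0, 0, 0, 0, 0], gripper=[0.6, 0.6, 0.6, 0.6, 0.6, 0.6, 0.6, 0.6])

```text
clock: 11.88
tool_pos: [0.566, -0.1478, 0.1068]
eef_rot: [0.207, 0.678, -0.202, 0.676]
contact_force: [-1.5, 9.4, 6.4]
opening: 0.171
```

```bash
python3 -c "from h import *;S()"
```

```text
11.8833 slid mm 67.58 lat 0.18 F along 9.09 lat -2.82 z 6.39 Mz -0.151 0.17099901808893062
```

Pressing about 7.7 N with friction taken off. Now tightening slowly.

Call:
apply_moves(travel=[[0, 0, 0], [0, 0, 0], [0, 0, 0], [0, 0, 0], [0, 0, 0], [0, 0, 0], [0, 0, 0], [0, 0, 0]], roll=[-3, -6, -9, -12, -15, -18, -20, -20], gripper=[0.6, 0.6, 0.6, 0.6, 0.6, 0.6, 0.6, 0.6])

```text
clock: 12.55
tool_pos: [0.5663, -0.1482, 0.1068]
eef_rot: [0.321, 0.632, -0.317, 0.63]
contact_force: [-1.4, 7.4, 5.9]
opening: 0.175
```

```bash
python3 -c "from h import *;S()"
```

```text
12.55 slid mm 67.9 lat 0.58 F along 7.15 lat -2.47 z 5.86 Mz 0.054 0.1751404214732432
```

Call:
apply_moves(travel=[[0, -0.05, 0], [-0.02, -0.12, 0], [-0.02, -0.12, 0], [-0.02, -0.12, 0], [-0.02, -0.12, 0], [-0.02, -0.12, 0], [-0.02, -0.12, 0], [-0.02, -0.12, 0]], roll=[0, 0, -3, -6, -9, -12, -15, -18], gripper=[0.6, 0.6, 0.6, 0.6, 0.6, 0.6, 0.6, 0.6])

```text
clock: 13.22
tool_pos: [0.5665, -0.1487, 0.1068]
eef_rot: [0.416, 0.575, -0.411, 0.572]
contact_force: [-1.5, 8.7, 6.9]
opening: 0.174
```

```bash
python3 -c "from h import *;S()"
```

```text
13.2167 slid mm 68.41 lat 0.87 F along 8.36 lat -2.77 z 6.9 Mz 0.118 0.17428645182024466
```

Call:
apply_moves(travel=[[0, 0, 0], [0, 0, 0], [0, 0, 0], [0, 0, 0], [0, 0, 0], [0, 0, 0], [0, 0, 0], [0, 0, 0]], roll=[-4, -8, -12, -16, -20, -23, -26, -26], gripper=[0.6, 0.6, 0.6, 0.6, 0.6, 0.6, 0.6, 0.6])

```text
clock: 13.88
tool_pos: [0.5665, -0.1494, 0.1068]
eef_rot: [0.534, 0.467, -0.531, 0.464]
contact_force: [-0.4, 8.0, 6.4]
opening: 0.174
```

```bash
python3 -c "
from h import *;S()
from scipy.spatial.transform import Rotation as R
z=R.from_quat(r.get_state()['eef_rot']).as_matrix()[:,2];print(np.degrees(np.arctan2(z[1],z[0])))"
```

```text
13.8833 slid mm 69.04 lat 0.95 F along 7.9 lat -1.55 z 6.42 Mz 0.072 0.17412302704326255
-97.62935355181321
```

Call:
apply_moves(travel=[[0, 0, 0], [0, 0, 0], [0, 0, 0], [0, 0, 0], [0, 0, 0], [0, 0, 0], [0, 0, 0], [0, 0, 0]], roll=[-2, -4, -5, -5, -5, -5, -5, -5], gripper=[0.6, 0.6, 0.6, 0.6, 0.6, 0.6, 0.6, 0.6])

```text
clock: 14.55
tool_pos: [0.5665, -0.1495, 0.1068]
eef_rot: [0.553, 0.444, -0.55, 0.441]
contact_force: [-0.9, 7.4, 7.1]
opening: 0.172
```

```bash
python3 -c "
from h import *;S()
from scipy.spatial.transform import Rotation as R
z=R.from_quat(r.get_state()['eef_rot']).as_matrix()[:,2];print(np.degrees(np.arctan2(z[1],z[0])))"
```

```text
14.55 slid mm 69.17 lat 0.95 F along 7.23 lat -1.93 z 7.15 Mz 0.183 0.17242167957318075
-102.49670337660919
```

Tight: the wrist is 4° past nominal zero and the moment has risen. I'll relax the arm push, then open.

Call:
apply_moves(travel=[[0, 0.1, 0], [0, 0.2, 0], [0, 0.3, 0], [0, 0.35, 0], [0, 0.35, 0], [0, 0.35, 0], [0, 0.35, 0], [0, 0.35, 0]], roll=[0, 0, 0, 0, 0, 0, 0, 0], gripper=[0.6, 0.6, 0.6, 0.6, 0.6, 0.6, 0.6, 0.6])

```text
clock: 15.22
tool_pos: [0.5665, -0.1492, 0.1068]
eef_rot: [0.553, 0.442, -0.551, 0.441]
contact_force: [0.8, 4.5, 5.7]
opening: 0.169
```

```bash
python3 -c "
from h import *;S()"
```

```text
15.2167 slid mm 68.92 lat 0.91 F along 4.52 lat 0.12 z 5.71 Mz 0.249 0.16946436982467428
```

Call:
apply_moves(travel=[[0, 0.1, 0], [0, 0.2, 0], [0, 0.3, 0], [0, 0.3, 0], [0, 0.3, 0], [0, 0.3, 0], [0, 0.3, 0], [0, 0.3, 0]], roll=[0, 0, 0, 0, 0, 0, 0, 0], gripper=[0.6, 0.6, 0.6, 0.6, 0.6, 0.6, 0.6, 0.6])

```text
clock: 15.88
tool_pos: [0.5664, -0.149, 0.1069]
eef_rot: [0.553, 0.441, -0.552, 0.442]
contact_force: [3.2, 1.3, 2.9]
opening: 0.171
```

Call:
apply_moves(travel=[[0, 0, 0], [0, 0, 0], [0, 0, 0], [0, 0, 0], [0, 0, 0], [0, 0, 0], [0, 0, 0], [0, 0, 0]], roll=[0, 0, 0, 0, 0, 0, 0, 0], gripper=[2, 3, 4, 5, 6, 6, 6, 6])

```text
clock: 16.55
tool_pos: [0.5655, -0.1486, 0.1067]
eef_rot: [-0.553, -0.441, 0.553, -0.441]
contact_force: [-0.2, -0.2, 1.0]
opening: 0.68
```

```bash
python3 -c "
from h import *;S()"
```

```text
16.55 slid mm 68.47 lat -0.12 F along -0.24 lat -0.21 z 1.01 Mz 0.033 0.6800709839449942
```

Free. Raising the arm and moving it clear for a check.

Call:
apply_moves(travel=[[0, 0, 2], [0, 0, 5], [0, 0, 8], [0, 0, 11], [0, 0, 14], [0, 0, 16], [-1, 0, 18], [-1, 0, 18]], roll=[0, 0, 0, 0, 0, 0, 0, 0], gripper=[6, 7, 8, 8, 8, 8, 8, 8])

```text
clock: 17.22
tool_pos: [0.5563, -0.1495, 0.2907]
eef_rot: [0.554, 0.439, -0.552, 0.443]
contact_force: [0.3, -0.5, 0.1]
opening: 0.906
```

Call:
apply_moves(travel=[[0, 0, 0], [0, 0, 0], [0, 0, 0], [0, 0, 0], [0, 0, 0], [0, 0, 0], [0, 0, 0], [0, 0, 0]], roll=[0, 0, 0, 0, 0, 0, 0, 0], gripper=[8, 8, 8, 8, 8, 8, 8, 8])

```text
clock: 17.88
tool_pos: [0.5556, -0.1486, 0.2865]
eef_rot: [-0.553, -0.441, 0.553, -0.441]
contact_force: [-0.4, -0.2, -0.2]
opening: 0.907
```

```bash
python3 - <<'E'
from h import *
snap('wrist','m');snap('side','n')
w=cv2.resize(cv2.imread('pics/m.png')[120:320,180:380],(400,400),interpolation=3);g=cv2.resize(cv2.imread('pics/n.png')[240:390,170:320],(400,400),interpolation=3)
cv2.imwrite('pics/m2.png',np.clip(np.hstack([w,g])*1.4,0,255).astype(np.uint8));S()
E
```

```text
17.9833 slid mm 69.9 lat -9.9 F along 0.11 lat -0.18 z 0.8 Mz 0.063 0.9129164469289004
```

View pics/m2.png

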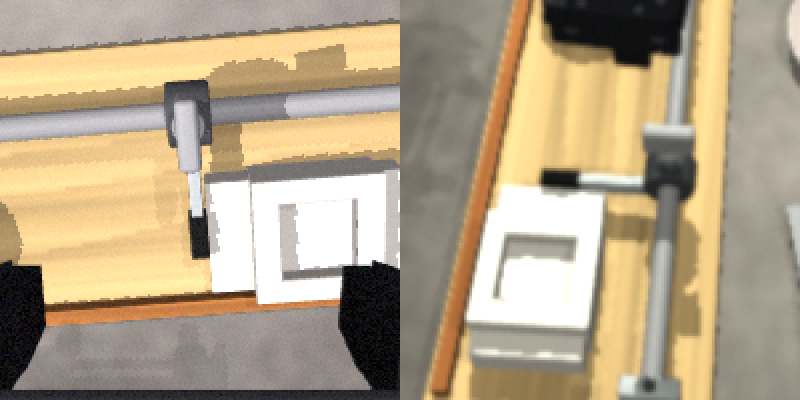

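The wrist view (left) shows the pad at (199,232) flush against the foot's end edge at x≈207. The paddle at (188,135) lies square across the rod, parallel to the arm, so the screw is tight. The side view agrees, and the gripper is well clear.

```bash
python3 -c "
from h import *;S();print(r.finish_job())"
```

```text
17.9833 slid mm 69.9 lat -9.9 F along 0.11 lat -0.18 z 0.8 Mz 0.063 0.9129164469289004
the job is handed in; nothing more can be done
None
```

The job is handed in at about 18 s: the collar's rubber pad is against the foot of the rectangular mould, the thumbscrew is tight again and the gripper is clear. No verdict was reported.

- **Sequence:** I gripped the screw head and loosened it by about 65° (about 1.1 rad). I then slid the collar about 67 mm until it met the foot and pressed. The wrist force reached 9.1 N along the rod, or roughly 7.7 N on the pad once collar friction is taken off. After that I tightened the screw while still pressing and let go.
- **Final checks:** The last pictures show the pad flush on the foot and the screw head square across the rod. The wrist force is near zero, so nothing is being touched. The wrist turned about 4° past nominal tight, with the turning moment rising, which fits the screw being at its stop.
- **Not measured directly:** The pad force left after release could not be read. During tightening the wrist force along the rod varied between about 7.2 and 8.4 N. By then it may no longer have matched the pad force, because the clamp was taking hold.
- **What disagreed:**
    - The opening read about 15–16 mm on the 12 mm screw head.
    - The TCP moved another 1.5 mm or so while tightening. I took this as movement in the grip, since the pictures show the pad in place.
    - My first centring correction went the wrong way; I noticed the force rising and reversed it.

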